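Open the sample-tray carrier's gate and hold it

TASK

Open the gate of the grey sample-tray carrier so that the vial tray can be taken out: squeeze together the two grips of the catch with round pins first, then those of the catch with flat paddles. Then swing the gate (it has an upright pin handle) past the detent ball until it stands wide open, about square to the carrier's front, and finish while still holding it there, because a spring pulls the gate back; leave the bottle, the beaker and the jar standing where they are.

Things in the scene. Friction and masses are not known exactly. Their poses are not given: they have to be found in the camera images.
- carrier: grey plastic carrier for a vial tray, fixed to the bench, 190 (x) x 236 (y) x 130 mm high, open on top except for a 72 mm deep rail (top 130 mm above the bench) along the gate; origin at the centre of its underside, z up. The gate closes its -x face; a 10 mm high apron reaches out under the gate's swing to x = -225 mm
- gate_hinge (a point): point on the gate's upright hinge axis at the height of the gate's top edge (130 mm); in the carrier's frame at x = -96, y = -105 mm. The gate: aluminium frame with a clear panel, 8 mm thick, 214 mm from hinge to free end; on its top edge two lugs, 10 x 14 x 14 mm, 87 and 207 mm from the hinge, which the catches' bolts hold
- gate (a joint): gate angle in rad: 0 shut (lying along the carrier's +y from the hinge), grows anticlockwise seen from above as its free end swings out to the carrier's -x; stop at 1.7. A spring shuts it (0.07 Nm when shut, 0.6 Nm at 1.45); from about 0.84 to 1.06 it rides over the detent ball, which adds up to about 0.6 Nm; let go, it swings back to the ball or shut
- gate_leaf: the gate with its handle; origin on the hinge axis at bench height, y along the gate towards its free end. The handle is an upright round steel pin, 14 mm diameter, 55 mm tall (top 185 mm above the bench), on the gate's top edge, 140 mm from the hinge axis. It can turn within a grasp, so the gripper need not turn with the gate
- handle_grip (a point): point on the handle's axis 40 mm above its foot (170 mm above the bench), where to grasp it from above, best with the fingers one behind the other along the gate
- detent_ball (a point): top of the sprung steel ball, 18 mm diameter, in the apron, 100 mm from the hinge axis at a gate angle of 0.95 rad; it rises 3.5 mm above the gate's lower edge and is pressed down as the gate passes
- round_latch: base plate (36 x 70 x 3 mm) of the round-pin catch on the carrier's top rail, origin under its centre, 130 mm above the bench; axes parallel to the carrier's. Squeezed first. On its y axis stand two grips, tops 39 mm above this origin: sprung post at -y, sliding tab at +y, outer faces at y = -27, +27 mm. Which catch is nearer the hinge varies; centres 120 mm apart
- round_post: plain aluminium round pin, 14 mm diameter, 36 mm tall; the grip on the hinge side (-y) of its catch; sprung: 2 N starts it, 8 N pushes it its full 6 mm towards the tab, and it springs back. Origin on its axis at the base plate's underside
- round_tab: plain aluminium round pin, 14 mm diameter, 36 mm tall; the grip on the +y side of its catch, one piece with the hooked steel bolt that reaches over the gate's top edge in front of a lug on the gate; a stiff slide (5 N of friction) that stays where it is pushed. Origin at the same point as its base plate's, plus the slide
- round_catch (a joint): slide of the tab and its bolt in m: 0 (to 0.002 at the start) latched, 0.014 pushed fully towards the post; the bolt clears the gate's lug from 0.005 on, the catch counts as released from 0.008, and it stays where it is left
- round_pinch (a point): midpoint between the grips of this catch where a centred two-finger pinch along the catch's y best closes (12 mm below the grips' tops, 5 mm to the post's side of the base's centre so that tab and post are both squeezed home)
- flat_latch: base plate (36 x 70 x 3 mm) of the flat-paddle catch on the carrier's top rail, origin under its centre, 130 mm above the bench; axes parallel to the carrier's. Squeezed second. On its y axis stand two grips, tops 39 mm above this origin: sprung post at -y, sliding tab at +y, outer faces at y = -27, +27 mm. Which catch is nearer the hinge varies; centres 120 mm apart
- flat_post: plain aluminium flat paddle, 30 mm wide (x) and 10 mm thick (y), 36 mm tall; the grip on the hinge side (-y) of its catch; sprung: 2 N starts it, 8 N pushes it its full 6 mm towards the tab, and it springs back. Origin on its axis at the base plate's underside
- flat_tab: plain aluminium flat paddle, 30 mm wide (x) and 10 mm thick (y), 36 mm tall; the grip on the +y side of its catch, one piece with the hooked steel bolt that reaches over the gate's top edge in front of a lug on the gate; a stiff slide (5 N of friction) that stays where it is pushed. Origin at the same point as its base plate's, plus the slide
- flat_catch (a joint): slide of the tab and its bolt in m: 0 (to 0.002 at the start) latched, 0.014 pushed fully towards the post; the bolt clears the gate's lug from 0.005 on, the catch counts as released from 0.008, and it stays where it is left
- flat_pinch (a point): midpoint between the grips of this catch where a centred two-finger pinch along the catch's y best closes (12 mm below the grips' tops, 5 mm to the post's side of the base's centre so that tab and post are both squeezed home)
- bottle: bystander: glass reagent bottle with a blue cap, 64 mm diameter, 150 mm tall, standing loose on the bench; origin at the centre of its underside
- beaker: bystander: glass beaker, 68 mm diameter, 85 mm tall, standing loose; origin at the centre of its underside
- jar: bystander: small amber glass jar with a black lid, 48 mm diameter, 60 mm tall, standing loose; origin at the centre of its underside

How it is judged:
On the way, in this order (a step that is already met when the one before it is completed fails the run):
1. the round-pin catch is squeezed: both its grips pressed by the fingers, its tab pushed in at least 8 mm (value of joint round_catch above 0.008 m and contact force between the fingers and round_tab above 1 N and contact force between the fingers and round_post above 1 N), for 0.2 s.
2. then the flat-paddle catch is squeezed in the same way (value of joint flat_catch above 0.008 m and contact force between the fingers and flat_tab above 1 N and contact force between the fingers and flat_post above 1 N), for 0.2 s.
3. the gate is swung past its detent by the gripper (value of joint gate above 1.15 rad and contact force between the fingers and gate_leaf above 1 N), for 0.1 s.
At the end, for the whole second after the job is handed in: The gate stands still at 1.3 rad (75 degrees) or wider, held there by the fingers (more than 1 N) against its spring; both catches are still released (8 mm or more); bottle, beaker and jar stand upright within 30 mm of where they were (value of joint gate above 1.3 rad and velocity of joint gate between -0.1 and 0.1 rad/s and contact force between the fingers and gate_leaf above 1 N and value of joint each of round_catch, flat_catch above 0.008 m and distance of each of bottle, beaker, jar from where it was at the start of the episode below 0.03 m and angle between each of bottle, beaker, jar's own z axis and vertical below 0.2 rad); the arm keeps its last pose, push and grip.
It fails at once if the flat-paddle catch pushed in while the round-pin catch is still latched (value of joint flat_catch above 0.005 m and value of joint round_catch below 0.008 m).
It fails at once if bottle, beaker or jar shoved or tipped (distance of any of bottle, beaker, jar from where it was at the start of the episode above 0.03 m or angle between any of bottle, beaker, jar's own z axis and vertical above 0.5 rad).
It also fails if it takes over 50 s, if anything falls off the work surface, if the arm or the gripper's body presses on something with over 40 N, if the wrist force passes 120 N, or if a joint passes its speed limit or range.

ROBOT

A 6-joint arm with a two-finger parallel gripper is mounted at the origin on the work surface. World frame = base frame: x ahead of the robot, y to its left, z up, the work surface at z = 0. Lengths are in m, angles in rad, forces in N, time in s.
With the tool pointing down it reaches from about 0.4 to 0.825 m from the base axis. Payload 7 kg.
Tool frame: the origin (TCP) lies midway between the tips of the shut fingers; the grasp point (between the pads) lies 19 mm behind it; z points along the fingers, y is the direction in which the jaws open and shut (so a half turn about z gives the same grasp; the last joint's range is limited). The gripper opens to 88 mm and grips with 3 to 60 N. Pads are 19 mm wide; open, the fingers measure 130 mm over their backs; the gripper's body (78 mm by 193 mm) begins 47 mm behind the grasp point.
Start: joints at [-0.877, 0.359, 0.012, 0, -1.224, -0.288], TCP at [0.266, -0.62, 0.227] pointing down, gripper open.
Joint ranges: [-3.07, 3.07], [-1.43, 2.12], [-1.02, 1.25], [-3.03, 1.67], [-3.05, -0], [-3.03, 3.03]. Speed limits (rad/s): [2.39, 2.39, 3.01, 3.14, 3.14, 3.14].

INTERFACE

Orientations are given as a unit quaternion [x, y, z, w].
In Python, from cell import robot gives the robot as it stands.
- The arm moves only by the tool drive_tool, never from a script. Its argument "steps" is a list that holds one entry, the list of rows, each a list of 5 numbers: the shift along the tool's x, y, z in cm, then the turn about the tool's z in rad, then the opening in per cent of the stroke, from 0 (shut) to 100 (fully open). A call has 1 to 20 rows; each row shifts and turns the commanded pose from where the row before left it, along the tool's axes as they then stand; what a row does not reach is not made up. A row lasts 1/12 s, in which the tool goes at most 41.7 mm and 7.16 degrees, less where a joint would pass 70% of its speed; a pose out of reach is approached as far as the arm can. A call with a gripper value outside its range is refused whole. The fingers move at their own pace and stop on an object; "force" is the grip in N (left out, the last holds). Time passes only in rows, so rows that do not move let the fingers close. It gives the time, the measured TCP pose, the force and the opening at its end, in the units of the state.
- robot.state(): the state, without advancing time (a new reading comes with each control period).
- robot.camera(name): name is "scene" or "top" or "wrist"; returns a dict with "frame" (400x640x3 uint8, red, green, blue), "z_map" (400x640 float32, m along the optical axis (not along the pixel's ray), 0 where there is no reading), "camera_matrix" (3x3 intrinsics, pixels), "extrinsics" (4x4, takes a point from world to camera coordinates); the wrist camera has in their place "mount" (4x4, takes a point from camera to tool coordinates, whose origin is the TCP and whose axes are the flange's). Camera axes: x right, y up, looking along -z (the intrinsics and any distortion apply to the point x, -y, -z); pixel columns grow to the right and rows downward; lengths in m; the calibration is good to about 2 mm. The wrist camera is an equidistant fisheye: a pixel r from the principal point sees the ray r / f radians off the axis. A picture is of the moment at which its call begins: read the wrist's pose just before it.
- robot.finish_job(): hands the job in, once; it reports no verdict.
The state is a dict: "clock": time; "joint_positions": joint angles; "dq": joint speeds; "effort": joint torques, N m; "tool_pos": TCP position; "eef_rot": TCP orientation; "force": force on the tool from outside, world axes, zero at the start; "ft_torque": the same for the moment, N m; "finger_gap": opening from 0.0 (shut) to 1.0 (fully open).
Only numpy, scipy, OpenCV 4.12 (cv2) and the standard library are available. Lean on these libraries where they do the work, as an engineer would, in place of code of your own. Each camera call takes 0.05 s, during which the arm holds its last target.

## Working session

There is one attempt and no reset: what is moved stays moved. The work goes in short steps, Python scripts to look and compute and a tool call to move; the robot and the scene stay as the last step left them, time stands still between calls to the robot, and variables do not carry over. Pictures are saved under pics/ and viewed, and the job is handed in when it is done.

Besides the shell and the picture viewer there is one more tool, called after "Emit:" as name(argument=value, ...) on one line, values as JSON. drive_tool: Moves the arm, as the interface text tells. Its arguments: {"type":"object","properties":{"steps":{"type":"array"},"force":{"type":"number"}},"required":["steps"]}

```bash
mkdir -p pics; ls; cat > h.py <<'E'
import numpy as np, cv2
from cell import robot
def snap(n,fn):
    c=robot.camera(n); cv2.imwrite('pics/'+fn+'.png',c['frame'][:,:,::-1]); np.savez('pics/'+fn+'.npz',**c); return c
def pts(c):
    K=np.array(c['camera_matrix']);z=np.array(c['z_map']);v,u=np.mgrid[0:z.shape[0],0:z.shape[1]]
    P=np.stack([(u-K[0,2])/K[0,0]*z,-(v-K[1,2])/K[1,1]*z,-z,np.ones_like(z)],-1)
    W=P@np.linalg.inv(np.array(c['extrinsics'])).T
    W[z==0]=np.nan
    return W[...,:3]
E
python3 - <<'E'
from h import *
print(robot.state())
a=snap('scene','s0');b=snap('top','t0')
for c in (a,b): print(c['camera_matrix'],c['extrinsics'])
E
```

```text
pics
{'clock': 0.0, 'joint_positions': array([-8.76873241e-01,  3.59366005e-01,  1.10567945e-02, -3.93042808e-04,
       -1.22410622e+00, -2.88094173e-01]), 'dq': array([-4.65049308e-04,  1.23409614e-05, -3.86953027e-04, -2.98503952e-04,
        4.89936773e-05, -6.38232099e-04]), 'effort': array([ 1.64564262e-04, -5.82720351e+01,  2.93057871e+01,  6.99727580e+00,
        6.86119020e-03, -1.83726147e-04]), 'tool_pos': array([ 0.26626129, -0.6197198 ,  0.22562757]), 'eef_rot': array([-2.01459223e-01,  9.79496550e-01,  8.01034345e-04, -2.18771606e-04]), 'force': array([-0.15123521,  0.14276058,  0.69181197]), 'ft_torque': array([-0.02984979,  0.01549893, -0.06363734]), 'finger_gap': 1.000377256464069}
[[389.45578611   0.         316.88194435]
 [  0.         389.45578611 204.08141595]
 [  0.           0.           1.        ]] [[ 0.82640195  0.56303043 -0.00752083 -0.49337681]
 [-0.30650196  0.46100007  0.83278778  0.04684716]
 [ 0.47235196 -0.68591229  0.55354128 -1.28127817]
 [ 0.          0.          0.          1.        ]]
[[433.31823938   0.         314.60248509]
 [  0.         433.31823938 199.7107693 ]
 [  0.           0.           1.        ]] [[-1.72782556e-02 -9.99850671e-01 -3.12820496e-04  4.06328329e-02]
 [ 9.94980142e-01 -1.72249310e-02  9.85790006e-02 -5.91921292e-01]
 [-9.85696682e-02  1.39202299e-03  9.95129179e-01 -1.14718420e+00]
 [ 0.00000000e+00  0.00000000e+00  0.00000000e+00  1.00000000e+00]]
```

View pics/s0.png

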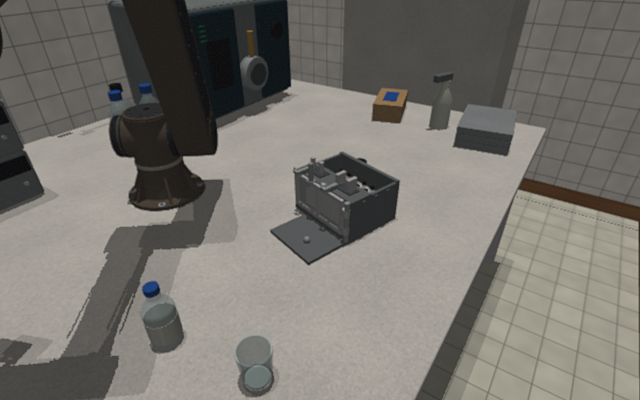

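View pics/t0.png

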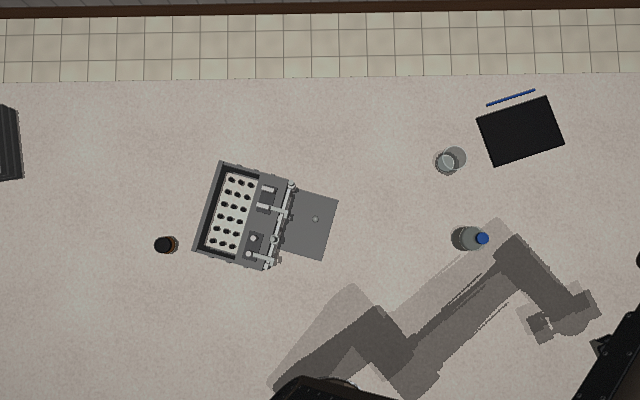

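The top view shows the carrier at about px (250,215). Its apron and ball (315,218) point to world -y. The bottle is at (470,238), the beaker at (450,160) and the jar at (165,245). I'll measure these next.

```bash
python3 - <<'E'
import numpy as np,cv2
from h import *
b=dict(np.load('pics/t0.npz'));a=dict(np.load('pics/s0.npz'))
I=b['frame'][145:285,180:350,::-1]; cv2.imwrite('pics/t0c.png',cv2.resize(I,None,fx=4.5,fy=4.2,interpolation=cv2.INTER_CUBIC))
I=a['frame'][140:270,260:410,::-1]; cv2.imwrite('pics/s0c.png',cv2.resize(I,None,fx=4.5,fy=4.5,interpolation=cv2.INTER_CUBIC))
W=pts(b)
for n,(u,v) in dict(ball=(315,218),bottle=(482,238),beaker=(446,162),jar=(164,245),apr1=(337,200),apr2=(320,260),railTL=(222,163),c2=(194,249),table=(400,300)).items(): print(n,W[v,u].round(4))
# points at various heights in carrier zone
R=W[145:285,180:350].reshape(-1,3)
for lo,hi in((.124,.138),(.16,.18),(.18,.19),(.005,.015)):
    m=(R[:,2]>lo)&(R[:,2]<hi); 
    r=cv2.minAreaRect(R[m][:,:2].astype(np.float32)); print(lo,m.sum(),r,np.round(cv2.boxPoints(r),3).tolist())
E
```

```text
ball [0.5432 0.0302 0.0221]
bottle [ 0.4807 -0.3718  0.15  ]
beaker [ 0.6946 -0.3388  0.0046]
jar [0.4772 0.4262 0.0609]
apr1 [ 0.5923 -0.0313  0.0124]
apr2 [0.4292 0.0185 0.0087]
railTL [0.6792 0.261  0.1285]
c2 [0.4661 0.3294 0.1268]
table [ 0.3171 -0.1975 -0.0018]
0.124 3394 ((0.5464231967926025, 0.20638896524906158), (0.20575381815433502, 0.23628665506839752), 73.10736846923828) [[0.40299999713897705, 0.1420000046491623], [0.6299999952316284, 0.07400000095367432], [0.6890000104904175, 0.27000001072883606], [0.46299999952316284, 0.33899998664855957]]
0.16 172 ((0.5266605615615845, 0.14886192977428436), (0.06144770234823227, 0.17175079882144928), 77.60301971435547) [[0.4359999895095825, 0.13699999451637268], [0.6039999723434448, 0.10000000149011612], [0.6169999837875366, 0.1599999964237213], [0.4490000009536743, 0.19699999690055847]]
0.18 28 ((0.48793718218803406, 0.1329047679901123), (0.012150959111750126, 0.011699928902089596), 88.53816223144531) [[0.4819999933242798, 0.12700000405311584], [0.49399998784065247, 0.12700000405311584], [0.49399998784065247, 0.13899999856948853], [0.4819999933242798, 0.13899999856948853]]
0.005 3003 ((0.5589926242828369, 0.17513307929039001), (0.4685017764568329, 0.3808228671550751), 88.00756072998047) [[0.3610000014305115, -0.052000001072883606], [0.7409999966621399, -0.06599999964237213], [0.7570000290870667, 0.40299999713897705], [0.37700000405311584, 0.41600000858306885]]
```

```bash
sleep 1; ls pics
```

```text
s0.npz
s0.png
s0c.png
t0.npz
t0.png
t0c.png
```

View pics/t0c.png

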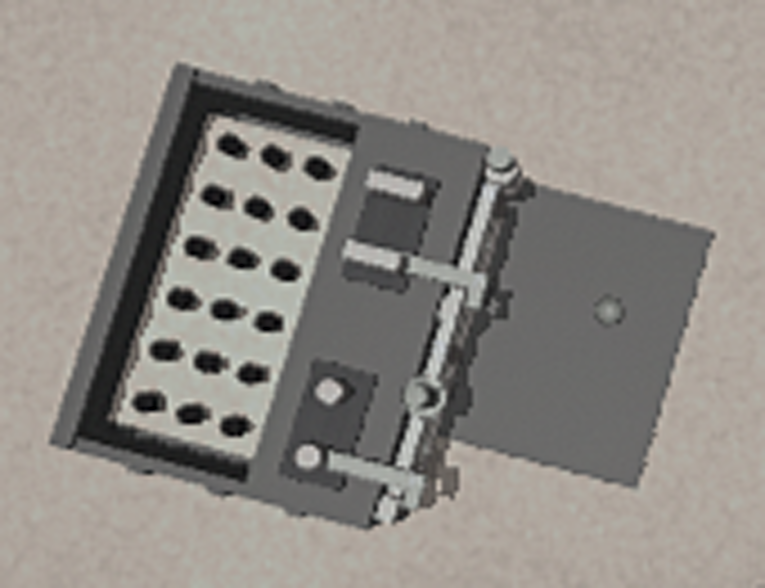

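View pics/s0c.png

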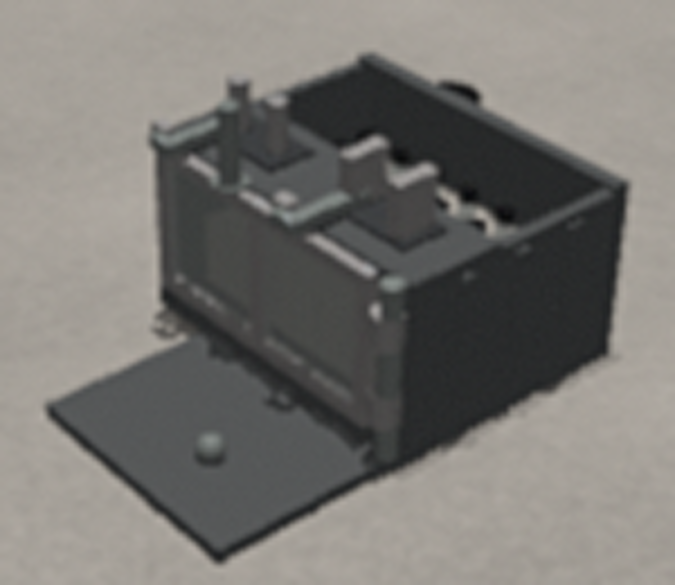

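```bash
python3 - <<'E'
from h import *
b=dict(np.load('pics/t0.npz'));W=pts(b)
Z=W[...,2].copy(); Z[np.isnan(Z)]=0
roi=np.zeros(Z.shape,bool); roi[145:285,180:350]=1
for lo,hi in((.160,.178),(.178,.195),(.1365,.158)):
    n,l,s,c=cv2.connectedComponentsWithStats(((Z>lo)&(Z<hi)&roi).astype(np.uint8))
    for i in range(1,n):
        if s[i,4]>4:
            m=l==i; r=cv2.minAreaRect(W[m][:,:2].astype(np.float32)); print(lo,s[i,4],c[i].round(1),W[m].mean(0).round(4),np.round(r[0],4),np.round(r[1],3),round(r[2],1))
# ball
m=roi&(Z>.015)&(Z<.03); m[:, :305]=0;m[:,325:]=0
print('ball',m.sum(),W[m].mean(0))
# apron edges
m=roi&(Z>.006)&(Z<.015); m[:,:300]=0
n,l,s,c=cv2.connectedComponentsWithStats(cv2.morphologyEx(m.astype(np.uint8),cv2.MORPH_OPEN,np.ones((5,5))))
i=1+s[1:,4].argmax();r=cv2.minAreaRect(W[l==i][:,:2].astype(np.float32));print('apron',r,cv2.boxPoints(r).round(4).tolist())
# back & sides of carrier top
m=roi&(Z>.122)&(Z<.134)
r=cv2.minAreaRect(W[m][:,:2].astype(np.float32));print('top',r)
P=W[m]; 
a=np.deg2rad(73.1);ex=np.array([np.cos(a),np.sin(a)]);ey=np.array([-ex[1],ex[0]])
print(np.percentile(P[:,:2]@ex,[0,1,99,100]),np.percentile(P[:,:2]@ey,[0,1,99,100]), P[:,2].mean())
E
```

```text
0.16 56 [267.2 188.6] [0.6076 0.1438 0.1678] [0.6079 0.1438] [0.029 0.01 ] 73.3
0.16 55 [262.1 205.3] [0.5675 0.1562 0.1682] [0.5675 0.1561] [0.029 0.01 ] 72.8
0.16 28 [252.8 237.5] [0.4912 0.1788 0.1681] [0.4912 0.1784] [0.012 0.012] 42.7
0.16 28 [248.2 253.1] [0.4547 0.1898 0.1678] [0.4537 0.1893] [0.012 0.012] 89.0
0.178 29 [271.7 238.6] [0.4877 0.1323 0.1838] [0.488  0.1329] [0.012 0.012] 89.0
0.1365 9 [272.3 191.6] [0.6025 0.1334 0.1488] [0.6019 0.1344] [0.007 0.015] 20.7
0.1365 125 [279.2 212. ] [0.5525 0.1175 0.1431] [0.5499 0.1243] [0.051 0.031] 70.1
0.1365 8 [256.  237.5] [0.4914 0.1738 0.1488] [0.4915 0.1743] [0.012 0.004] 2.0
0.1365 148 [263.8 258.8] [0.4398 0.1559 0.1428] [0.4368 0.1628] [0.059 0.032] 68.8
ball 42 [0.53568828 0.03107843 0.02030774]
apron ((0.5277382731437683, 0.030457893386483192), (0.08268797397613525, 0.08803994953632355), 88.9795150756836) [[0.4830000102519989, -0.010099999606609344], [0.5709999799728394, -0.011699999682605267], [0.5724999904632568, 0.07100000232458115], [0.484499990940094, 0.07259999960660934]]
top ((0.547006368637085, 0.20817768573760986), (0.20199176669120789, 0.23636318743228912), 73.10737609863281)
[0.25720257 0.26460967 0.45750458 0.45921167] [-0.58104435 -0.57967159 -0.34588877 -0.34469238] 0.12926614500621733
```

Emit:
drive_tool(steps=[[[0, 0, -1, -0.12, 100], [0, 0, 0, -0.12, 100], [0, 0, 0, -0.12, 100], [0, 0, 0, -0.12, 100], [0, 0, 0, -0.12, 100], [0, 0, 0, -0.12, 100], [0, 0, 0, -0.12, 100], [0, 0, 0, -0.034, 100], [-2, 0, 0, 0, 100], [-4, 0, 0, 0, 100], [-4, 0, 0, 0, 100], [-4, 0, 0, 0, 100], [-4, 0, 0, 0, 100], [-4, 0, 0, 0, 100], [-4, 0, 0, 0, 100], [-4, 0, 0, 0, 100], [-4, 0, 0, 0, 100], [-4, 0, 0, 0, 100], [-2, 0, 0, 0, 100], [0, 0, 0, 0, 100]]], force=30)

```text
clock: 1.77
tool_pos: [0.3818, -0.234, 0.2368]
eef_rot: [-0.599, 0.801, -0.0, 0.001]
force: [-0.3, -0.1, -0.7]
finger_gap: 0.999
```

Emit:
drive_tool(steps=[[[-2, 0, 0, 0.006, 100], [-4, 0.3, 0, 0, 100], [-4, 0.3, 0, 0, 100], [-4, 0.3, 0, 0, 100], [-4, 0.3, 0, 0, 100], [-4, 0.3, 0, 0, 100], [-4, 0.3, 0, 0, 100], [-4, 0.3, 0, 0, 100], [-4, 0.3, 0, 0, 100], [-4, 0.3, 0, 0, 100], [-3, 0.3, 0, 0, 100], [-1.7, 0, 0, 0, 100], [0, 0, 0, 0, 100], [0, 0, 0, 0, 100]]])

```text
clock: 2.93
tool_pos: [0.4773, 0.1801, 0.2358]
eef_rot: [-0.595, 0.804, -0.0, -0.001]
force: [0.8, -0.3, -0.2]
finger_gap: 1.0
```

```bash
python3 - <<'E'
from h import *
s=robot.state(); print(s['tool_pos'],s['eef_rot'],s['joint_positions'])
c=snap('wrist','w1'); print(c['camera_matrix'],c['mount'])
E
```

```text
[0.47726162 0.18012861 0.23583446] [-5.95091995e-01  8.03657099e-01 -3.16594882e-05 -8.84652622e-04] [ 7.46251088e-01  8.00661945e-02 -3.29411239e-01 -1.40846105e-04
 -1.16308461e+00 -1.04223064e+00]
[[309.70691629   0.         318.76277456]
 [  0.         309.70691629 196.89416873]
 [  0.           0.           1.        ]] [[ 9.25069409e-04  9.62394444e-01  2.71654337e-01  7.19333363e-02]
 [ 9.99999034e-01 -6.08460329e-04 -1.24971196e-03 -6.30282752e-04]
 [-1.03742496e-03  2.71655231e-01 -9.62394077e-01 -1.58000889e-01]
 [ 0.00000000e+00  0.00000000e+00  0.00000000e+00  1.00000000e+00]]
```

View pics/w1.png

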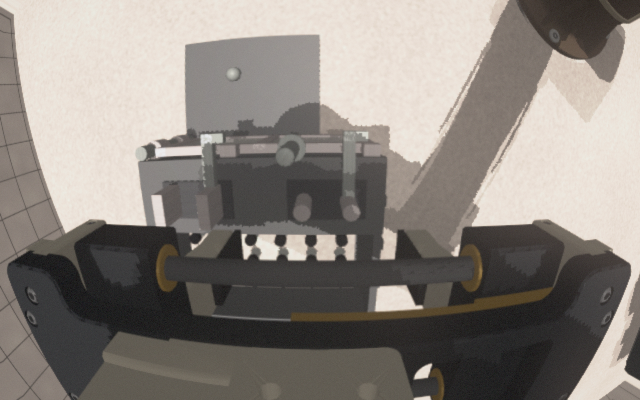

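The wrist view shows the round pins at about (302,205) and (351,212), the paddles at (165,200) and (208,205), and the handle top at (290,152). I'll cross-check these positions with the fisheye depth.

```bash
cat >> h.py <<'E'
from scipy.spatial.transform import Rotation as R
def wpts(c,pos,q):
    K=np.array(c['camera_matrix']);z=np.array(c['z_map'],float);v,u=np.mgrid[0:z.shape[0],0:z.shape[1]]
    dx=u-K[0,2];dy=v-K[1,2];r=np.hypot(dx,dy)+1e-9;th=r/K[0,0]
    t=np.tan(np.minimum(th,1.5))
    P=np.stack([dx/r*t*z,-dy/r*t*z,-z],-1)
    M=np.array(c['mount']);P=P@M[:3,:3].T+M[:3,3]
    W=R.from_quat(q).apply(P.reshape(-1,3)).reshape(P.shape)+pos
    W[z==0]=np.nan;return W
E
python3 - <<'E'
from h import *
c=dict(np.load('pics/w1.npz'));s=robot.state()
W=wpts(c,s['tool_pos'],s['eef_rot'])
np.save('pics/W1.npy',W)
Z=np.nan_to_num(W[...,2]);roi=np.zeros(Z.shape,bool);roi[120:230,130:390]=1
for lo,hi in((.163,.175),(.18,.19)):
    n,l,st,cc=cv2.connectedComponentsWithStats(((Z>lo)&(Z<hi)&roi).astype(np.uint8))
    for i in range(1,n):
        if st[i,4]>8:
            m=l==i; r=cv2.minAreaRect(W[m][:,:2].astype(np.float32)); print(lo,st[i,4],cc[i].round(0),W[m].mean(0).round(4),np.round(r[0],4),np.round(r[1],3),round(r[2],1))
E
```

```text
0.163 40 [291. 147.] [0.4831 0.1296 0.1685] [0.4835 0.1298] [0.004 0.012] 37.7
0.163 431 [159. 209.] [0.6067 0.1424 0.168 ] [0.6079 0.143 ] [0.028 0.012] 74.0
0.163 512 [204. 211.] [0.5668 0.1558 0.1684] [0.5677 0.1562] [0.03  0.011] 71.9
0.163 269 [302. 212.] [0.4909 0.1788 0.1685] [0.4913 0.1793] [0.014 0.014] 29.3
0.163 268 [350. 211.] [0.455  0.1897 0.1685] [0.4553 0.1903] [0.014 0.013] 87.4
0.18 310 [285. 156.] [0.4873 0.1325 0.1847] [0.4875 0.1327] [0.013 0.013] 5.6
```

Emit:
drive_tool(steps=[[[-0.3, 0.1, 2, 0, 100], [0, 0, 2.5, 0, 100], [0, 0, 2.5, 0, 100], [0, 0, 1.5, 0, 100], [0, 0, 1, 0, 100], [0, 0, 0, 0, 100], [0, 0, 0, 0, 100]]], force=30)

```text
clock: 3.57
tool_pos: [0.4775, 0.1825, 0.142]
eef_rot: [-0.594, 0.804, -0.0, -0.0]
force: [1.0, 0.1, 0.6]
finger_gap: 1.002
```

Emit:
drive_tool(steps=[[[0, 0, 0.3, 0, 70], [0, 0, 0, 0, 50], [0, 0, 0, 0, 30], [0, 0, 0, 0, 20], [0, 0, 0, 0, 20], [0, 0, 0, 0, 20], [0, 0, 0, 0, 20], [0, 0, 0, 0, 20], [0, 0, 0, 0, 20], [0, 0, 0, 0, 20], [0, 0, 0, 0, 20], [0, 0, 0, 0, 20]]], force=30)

```text
clock: 4.57
tool_pos: [0.4758, 0.1839, 0.139]
eef_rot: [-0.595, 0.804, 0.001, -0.0]
force: [-12.9, 6.2, 11.3]
finger_gap: 0.372
```

The opening of 0.372 (33 mm) means the catch is fully squeezed. I'll release, lift and check.

Emit:
drive_tool(steps=[[[0, 0, 0, 0, 20], [0, 0, 0, 0, 20], [0, 0, 0, 0, 100], [0, 0, 0, 0, 100], [0, 0, 0, 0, 100], [0, 0, 0, 0, 100], [0, 0, 0, 0, 100], [0, 0, 0, 0, 100], [0, 0, 0, 0, 100], [0, 0, -2, 0, 100], [0, 0, -2.5, 0, 100], [0, 0, -2.5, 0, 100], [0, 0, -2, 0, 100], [0, 0, -0.7, 0, 100], [0, 0, 0, 0, 100], [0, 0, 0, 0, 100]]])

```text
clock: 5.9
tool_pos: [0.477, 0.1832, 0.2351]
eef_rot: [-0.595, 0.804, 0.0, -0.0]
force: [-0.2, 0.5, -0.5]
finger_gap: 1.002
```

```bash
cat > meas.py <<'E'
import sys
from h import *
s=robot.state();c=snap('wrist',sys.argv[1]);print(s['clock'],s['tool_pos'],s['eef_rot'],s['force'])
W=wpts(c,s['tool_pos'],s['eef_rot'])
Z=np.nan_to_num(W[...,2]);roi=np.zeros(Z.shape,bool);roi[60:240,60:560]=1
for lo,hi in((.163,.175),(.18,.19)):
    n,l,st,cc=cv2.connectedComponentsWithStats(((Z>lo)&(Z<hi)&roi).astype(np.uint8))
    for i in range(1,n):
        if st[i,4]>60:
            m=l==i; r=cv2.minAreaRect(W[m][:,:2].astype(np.float32)); print(lo,st[i,4],cc[i].round(0),W[m].mean(0).round(4),np.round(r[0],4),np.round(r[1],3),round(r[2],1))
E
python3 meas.py w2
```

```text
5.9 [0.4769759  0.18324756 0.2350517 ] [-5.94600103e-01  8.04021550e-01  2.53120033e-04 -2.30556902e-05] [-0.2429025   0.47939243 -0.48596468]
0.163 523 [202. 208.] [0.567  0.1568 0.1681] [0.5676 0.1571] [0.031 0.011] 72.1
0.163 433 [158. 208.] [0.607  0.1449 0.168 ] [0.6082 0.1451] [0.03  0.012] 74.1
0.163 266 [300. 208.] [0.4911 0.1796 0.1684] [0.4914 0.1799] [0.014 0.013] 33.2
0.163 267 [334. 208.] [0.4666 0.187  0.1685] [0.4664 0.1876] [0.013 0.014] 72.6
0.18 313 [283. 152.] [0.4873 0.1332 0.1845] [0.4873 0.1332] [0.013 0.013] 71.5
```

View pics/w2.png

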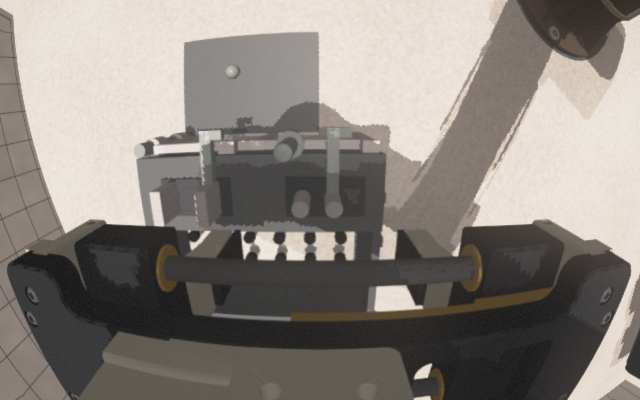

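The round tab moved about 12 mm (pin at px 334,208), so that catch is released. Next is the flat catch, 11.9 cm along -y.

Emit:
drive_tool(steps=[[[0, -2, 0, 0, 100], [0, -3, 0, 0, 100], [0, -3, 0, 0, 100], [0, -2.5, 0, 0, 100], [0, -1.4, 0, 0, 100], [0, 0, 0, 0, 100], [0, 0, 2, 0, 100], [0, 0, 2.5, 0, 100], [0, 0, 2.5, 0, 100], [0, 0, 1.5, 0, 100], [0, 0, 0.6, 0, 100], [0, 0, 0, 0, 100], [0, 0, 0, 0, 100]]])

```text
clock: 7.03
tool_pos: [0.591, 0.1485, 0.1446]
eef_rot: [-0.595, 0.804, -0.0, -0.0]
force: [0.2, 0.8, 0.1]
finger_gap: 0.997
```

Emit:
drive_tool(steps=[[[0, 0, 0.5, 0, 100], [0, 0, 0, 0, 70], [0, 0, 0, 0, 50], [0, 0, 0, 0, 30], [0, 0, 0, 0, 20], [0, 0, 0, 0, 20], [0, 0, 0, 0, 20], [0, 0, 0, 0, 20], [0, 0, 0, 0, 20], [0, 0, 0, 0, 20], [0, 0, 0, 0, 20], [0, 0, 0, 0, 20], [0, 0, 0, 0, 20], [0, 0, 0, 0, 20]]], force=30)

```text
clock: 8.2
tool_pos: [0.5904, 0.1487, 0.1398]
eef_rot: [-0.595, 0.804, 0.0, -0.0]
force: [-5.6, 2.7, 5.6]
finger_gap: 0.376
```

Emit:
drive_tool(steps=[[[0, 0, 0, 0, 20], [0, 0, 0, 0, 20], [0, 0, 0, 0, 100], [0, 0, 0, 0, 100], [0, 0, 0, 0, 100], [0, 0, 0, 0, 100], [0, 0, 0, 0, 100], [0, 0, 0, 0, 100], [0, 0, 0, 0, 100], [0, 0, -2, 0, 100], [0, 0, -2.5, 0, 100], [0, 0, -2.5, 0, 100], [0, 0, -2, 0, 100], [0, 0, -0.7, 0, 100], [0, 0, 0, 0, 100], [0, 0, 0, 0, 100]]])

```text
clock: 9.53
tool_pos: [0.5907, 0.1485, 0.2361]
eef_rot: [-0.595, 0.804, 0.0, 0.0]
force: [-0.8, 1.2, -0.7]
finger_gap: 0.999
```

```bash
python3 meas.py w3
```

```text
9.5333 [0.59074041 0.1485317  0.23609479] [-5.94649706e-01  8.03984863e-01  2.60597344e-04  1.32527330e-05] [-0.77418347  1.16626022 -0.72693036]
0.163 106 [435. 149.] [0.4925 0.1304 0.1691] [0.492  0.1313] [0.014 0.006] 59.3
0.163 515 [296. 208.] [0.608  0.1438 0.1685] [0.6084 0.1446] [0.03 0.01] 73.0
0.163 498 [335. 208.] [0.5793 0.1524 0.1687] [0.5795 0.1534] [0.03  0.009] 73.6
0.163 244 [446. 207.] [0.4926 0.1793 0.1681] [0.4919 0.1798] [0.014 0.014] 13.3
0.163 215 [473. 207.] [0.4676 0.1868 0.1683] [0.4669 0.1875] [0.013 0.014] 64.8
0.18 269 [448. 154.] [0.4889 0.1326 0.1844] [0.4885 0.1334] [0.013 0.013] 36.6
```

View pics/w3.png

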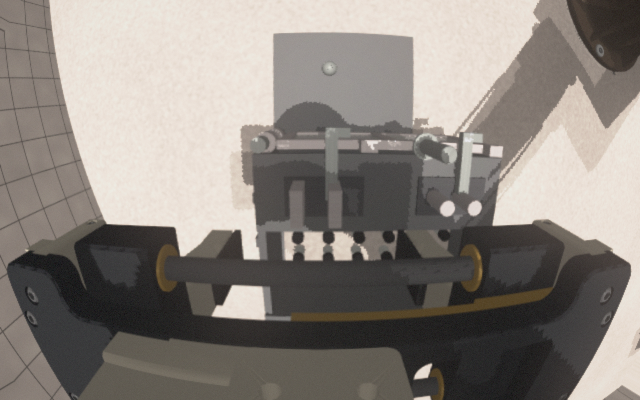

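Both catches are released (paddle spacing is now about 30 mm, and the tab moved 12 mm). Next I go to the handle at (0.488, 0.133).

Emit:
drive_tool(steps=[[[1, 2, 0, 0, 60], [1.5, 3, 0, 0, 60], [1.5, 3, 0, 0, 60], [0.5, 1.4, 0, 0, 60], [0, 0, 0, 0, 60], [0, 0, 0, 0, 60], [0, 0, 2, 0, 60], [0, 0, 2, 0, 60], [0, 0, 2, 0, 60], [0, 0, 1.5, 0, 60], [0, 0, 0.7, 0, 60], [0, 0, 0, 0, 60], [0, 0, 0, 0, 60]]])

```text
clock: 10.67
tool_pos: [0.4884, 0.1329, 0.1543]
eef_rot: [-0.595, 0.804, -0.0, -0.001]
force: [-1.1, -0.0, 1.1]
finger_gap: 0.599
```

Emit:
drive_tool(steps=[[[0, 0, 0.2, 0, 30], [0, 0, 0, 0, 10], [0, 0, 0, 0, 5], [0, 0, 0, 0, 5], [0, 0, 0, 0, 5], [0, 0, 0, 0, 5], [0, 0, 0, 0, 5], [0, 0, 0, 0, 5], [0, 0, 0, 0, 5]]], force=40)

```text
clock: 11.42
tool_pos: [0.4875, 0.133, 0.1527]
eef_rot: [-0.595, 0.804, 0.0, -0.0]
force: [-5.2, 2.2, 4.7]
finger_gap: 0.149
```

The handle is gripped (13 mm opening against the 14 mm pin). I'll start the swing.

Emit:
drive_tool(steps=[[[0.7, -0.02, 0, 0, 5], [0.7, -0.05, 0, 0, 5], [0.69, -0.09, 0, 0, 5], [0.69, -0.12, 0, 0, 5], [0.68, -0.16, 0, 0, 5], [0.68, -0.19, 0, 0, 5], [0.66, -0.23, 0, 0, 5], [0.65, -0.25, 0, 0, 5], [0.64, -0.29, 0, 0, 5], [0.62, -0.32, 0, 0, 5], [0.6, -0.35, 0, 0, 5], [0.59, -0.38, 0, 0, 5], [0, 0, 0, 0, 5], [0, 0, 0, 0, 5]]])

```text
clock: 12.58
tool_pos: [0.4862, 0.049, 0.1527]
eef_rot: [-0.595, 0.804, 0.001, -0.002]
force: [-12.0, 0.1, 11.4]
finger_gap: 0.151
```

```bash
python3 - <<'E'
from h import *
s=robot.state();p=s['tool_pos'][:2]-[.622,.092];print(s['force'],s['ft_torque'],np.hypot(*p),(np.arctan2(p[1],p[0])-np.deg2rad(163.25)+3.14)%6.283-3.14)
snap('scene','s4')
E
```

```text
[-11.95020342   0.10158811  11.41299577] [0.28638114 4.33928467 0.28904884] 0.14246953862632777 0.5986225788683415
```

View pics/s4.png

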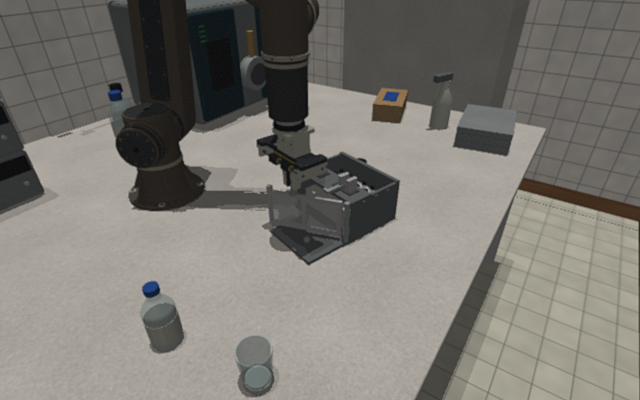

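The gate has followed to about 0.6 rad (bottle at (160,320) and beaker at (255,360) unmoved). A radial force of about 11 N suggests I'm about 1 mm inside the true arc, so I'll correct for that and continue over the ball.

Emit:
drive_tool(steps=[[[0, 0.1, -0.1, 0, 5], [0.57, -0.41, 0, 0, 5], [0.55, -0.44, 0, 0, 5], [0.52, -0.46, 0, 0, 5], [0.5, -0.49, 0, 0, 5], [0.47, -0.51, 0, 0, 5], [0.45, -0.54, 0, 0, 5], [0.42, -0.56, 0, 0, 5], [0.4, -0.58, 0, 0, 5], [0.36, -0.6, 0, 0, 5], [0.33, -0.61, 0, 0, 5], [0.3, -0.63, 0, 0, 5], [0.27, -0.65, 0, 0, 5]]])

```text
clock: 13.72
tool_pos: [0.5294, -0.0206, 0.1527]
eef_rot: [-0.595, 0.804, 0.001, -0.005]
force: [-13.7, -7.2, 7.8]
finger_gap: 0.149
```

```bash
cat > ang.py <<'E'
from h import *
s=robot.state();p=s['tool_pos'][:2]-[.622,.092];th=(np.arctan2(p[1],p[0])-np.deg2rad(163.25)+3.14)%6.283-3.14
f=s['force'][:2];r=p/np.hypot(*p);print(s['tool_pos'],s['force'],np.hypot(*p),th,'rad',f@r,'tan',f@np.array([-r[1],r[0]]))
E
python3 ang.py
```

```text
[ 0.5294074  -0.02059564  0.15268755] [-13.68835463  -7.21988128   7.80763302] 0.14577779802000868 1.1747347077309063 rad 14.2708112822583 tan -5.986792424032582
```

Emit:
drive_tool(steps=[[[0.1, 0, 0, 0, 5], [0.28, -0.65, 0, 0, 5], [0.24, -0.66, 0, 0, 5], [0.2, -0.67, 0, 0, 5], [0.17, -0.68, 0, 0, 5], [0.14, -0.69, 0, 0, 5], [0.1, -0.69, 0, 0, 5], [0, 0, 0, 0, 5], [0, 0, 0, 0, 5], [0, 0, 0, 0, 5], [0, 0, 0, 0, 5]]])

```text
clock: 14.63
tool_pos: [0.5658, -0.044, 0.1528]
eef_rot: [-0.594, 0.804, 0.001, -0.004]
force: [-9.2, -9.1, 4.4]
finger_gap: 0.149
```

```bash
python3 ang.py; python3 - <<'E'
from h import *
a=snap('scene','s5');b=snap('top','t5');W=pts(b)
cv2.imwrite('pics/c5.png',np.vstack([cv2.resize(x,(700,290),interpolation=cv2.INTER_CUBIC) for x in (a['frame'][130:290,230:430,::-1],b['frame'][130:290,180:500,::-1])]))
for n,(u,v) in dict(bottle=(482,238),beaker=(446,162),jar=(164,245)).items(): print(n,W[v,u].round(4))
E
```

```text
[ 0.56584586 -0.04396472  0.15279282] [-9.2075769  -9.10679295  4.39347636] 0.1471043622050325 1.4712863975444628 rad 11.931978980878279 tan -5.033987269476687
bottle [ 0.4807 -0.371   0.1521]
beaker [ 0.6949 -0.3393  0.003 ]
jar [0.4772 0.427  0.0586]
```

View pics/c5.png

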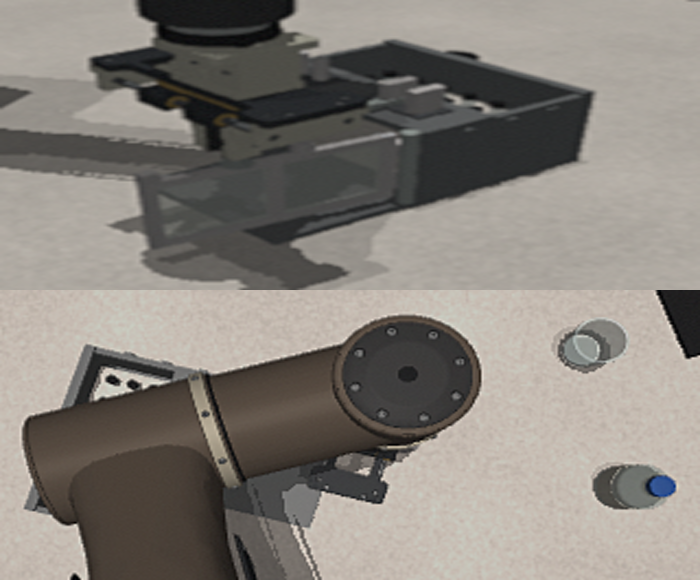

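View pics/t5.png

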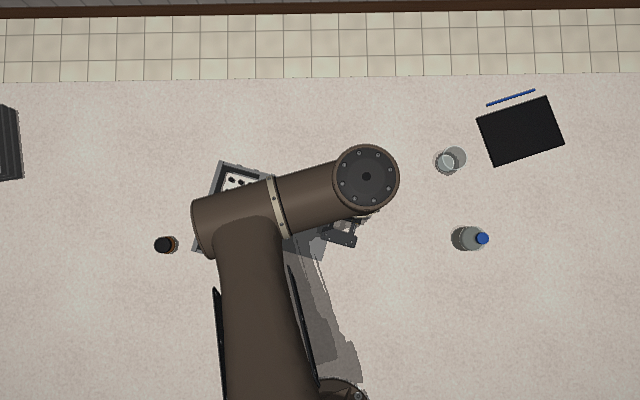

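```bash
python3 meas.py w5; python3 - <<'E'
from h import *
a=dict(np.load('pics/s5.npz'));W=pts(a);h=np.array([.6215,.0918])
cand=[]
for v in range(160,230):
  for u in range(255,350):
    w=W[v,u]
    if np.isfinite(w).all() and .03<w[2]<.132:
      p=w[:2]-h; d=np.hypot(*p); y=w[1]
      t=(np.arctan2(p[1],p[0])-np.deg2rad(163.25)+3.14)%6.283-3.14
      if .15<d<.225 and 0.9<t<1.75: cand.append((d,t))
c=np.array(cand);print(len(c),np.percentile(c[:,0],[5,50,95]),np.percentile(c[:,1],[5,25,50,75,95]))
print(robot.state()['dq'])
E
```

```text
14.7333 [ 0.56584165 -0.04392361  0.15278227] [-5.94460344e-01  8.04114653e-01  5.97450026e-04 -4.02071308e-03] [-10.03432906  -9.57659049   4.14489799]
0.163 79 [293. 237.] [ 0.5759 -0.0569  0.1658] [ 0.5751 -0.0566] [0.003 0.011] 59.3
0.163 82 [344. 237.] [ 0.5513 -0.0494  0.1657] [ 0.5519 -0.0496] [0.002 0.01 ] 85.0
107 [0.15127904 0.16727455 0.19325315] [1.45268115 1.47242033 1.4870795  1.49383062 1.50361934]
[ 0.00024433  0.00010377 -0.00077204 -0.00067844 -0.00087747  0.00055811]
```

View pics/w5.png

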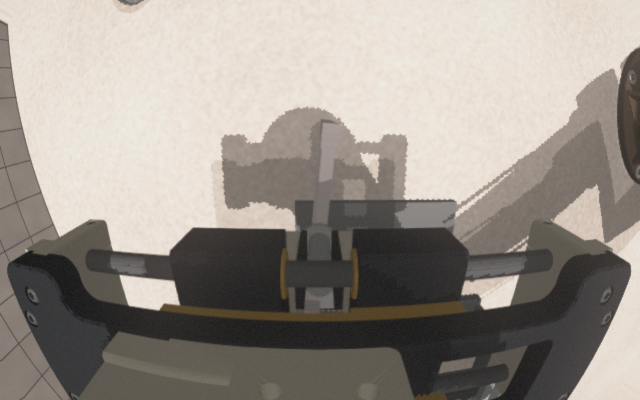

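The handle sits between the pads (px 318,265), the gate stands at about 1.47–1.49 rad, and everything is still. I'll hand it in.

```bash
python3 -c "
from cell import robot
print(robot.finish_job()); s=robot.state(); print(s['clock'],s['tool_pos'],s['finger_gap'])"
```

```text
the job is handed in; nothing more can be done
None
the job is handed in; nothing more can be done
```

The gate is open and the job is handed in, at about 14.8 s of the 50 s; it reports no verdict.

I squeezed the round-pin catch first, then the flat-paddle catch. I then gripped the gate's handle and swung it past the detent ball. I handed in with the arm still gripping it at the 40 N setting.

Last checks:
- **Catches:** on both, the spacing between the grips shrank by about 12 mm after the squeeze, which is past the 8 mm needed. I measured this before the swing. The arm and gripper hid both catches in the final pictures, so I did not re-measure them with the gate open.
- **Gate:** it stood still at about 1.47 rad from the arm pose and 1.49 rad from depth. The handle was seen between the pads (opening 13 mm), with the spring pulling back at about 5 N.
- **Bystanders:** bottle, beaker and jar read within about 1 mm of their starting x and y positions, and looked upright.
- **Disagreement:** the arm traced a handle radius of 142 to 147 mm instead of 140 mm, with 11 to 14 N pushing outwards on the tool. My hinge estimate was probably a few mm off, or the pin shifted slightly in the pads. The wrist force stayed far below its limit at every reading.

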